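# Lock the indicator arm of an inspection fixture with its pin

### The job

On the inspection fixture, lock the swing arm that carries the dial indicator: take the thick lock pin from the wooden stand and put it through the hole in the arm's tail and on through the hole in the steel index plate below, turning the arm until the two holes line up (from outside it cannot be told exactly where, so feel for it). Leave the pin fully home, upright with its collar down on the arm, and do not disturb the slimmer pin, the loose steel blocks or the micrometer.

Things in the scene. Friction and masses are not known exactly. Their poses are not given: they have to be found in the camera images.
- fixture: Grey base plate 190 x 320 x 12 mm, fixed to the bench, with a column in the middle. Origin: on the bench, on the arm's vertical pivot axis; z up. The steel block clamped at the far end from the index plate, 122 mm from the axis, turns with the index plate and lies under the indicator's tip when the holes line up.
- index_nominal (a point): Point on the index plate's upper face (45 mm above the bench), 95 mm from the pivot axis along the fixture's -y. The steel index plate (160 mm wide, 20 mm thick, open below) has one 18 mm through hole, 2 mm chamfer, on the 95 mm radius. The plate was turned about the pivot by an unknown angle; the holes line up at some arm joint value from -0.25 to 0.1 rad.
- swing (a joint): Angle of the swing arm about the pivot (rad), counter-clockwise from above, -0.5 to 0.5, light friction, stays where left. At 0 its tail with the hole points along the fixture's -y, its indicator along +y. Aluminium bar 40 mm wide, from 120 mm behind the axis to 140 mm ahead; underside 49, top 69 mm above the bench. The dial indicator 122 mm ahead of the axis rises to 127 mm above the bench.
- swing_hole (a point): Centre of the mouth of the hole in the arm's tail, on the arm's top face (69 mm above the bench), 95 mm from the pivot axis. Vertical through hole of 17.2 mm diameter, 1 mm chamfer. z up, x across the arm, -y outward along the tail.
- swing_handle (a point): Grip point on the arm's upright round black handle, on its axis: 20 mm diameter, rising from 69 to 115 mm above the bench, 55 mm from the pivot axis on the indicator side; this point lies 97 mm above the bench.
- stand: Wooden pin stand 140 x 60 x 60 mm (heavy, fixed), origin under its centre. Two vertical 18 mm holes at x = -40 and +40 mm; in one stands the lock pin, in the other the slim pin (either way round).
- lock_pin: Loose steel lock pin, 104 mm long, 160 g, upright in the stand. Origin: centre of its collar's underside; z towards the head. Below: 54 mm shank, 16 mm diameter, last 9 mm tapering to 8 mm. Above: collar 30 mm diameter, 6 mm thick, then a round grip 22 mm diameter up to 50 mm. Origin's height standing on the index plate through the arm's hole: 99 mm; fully home: 69 mm.
- slim_pin: Bystander: a slimmer, shorter pin of the same form (11 mm shank 36 mm long, 26 mm collar, 14 mm grip 34 mm tall) in the other hole of the stand. Origin at its collar's underside.
- block_a: Bystander: loose drilled steel block 60 x 45 x 25 mm, origin under its centre.
- block_b: Bystander: loose drilled steel block 60 x 45 x 25 mm, origin under its centre.
- micrometer: Bystander: micrometer lying on the bench, about 150 mm long, 14 mm high; origin at the centre of its bow.
Not all that is in view belongs to the job. Leave any red look-alike of the lock_pin alone.

How it is judged:
By the outcome, as a careful person would: the job done as asked, in the order asked, and still so for the second after the job is handed in, with the robot touching nothing.
It also fails if it takes over 48 s, if anything falls off the work surface, if the arm or the gripper's body presses on something with over 40 N, if the wrist force passes 120 N, or if a joint passes its speed limit or range.

### The arm

A 6-joint arm with a two-finger parallel gripper is mounted at the origin on the work surface. World frame = base frame: x ahead of the robot, y to its left, z up, the work surface at z = 0. Lengths are in m, angles in degrees, forces in N, time in s.
With the tool pointing down it reaches from about 0.3 to 0.85 m from the base axis. Payload 5.4 kg.
Tool frame: the origin (TCP) lies midway between the tips of the shut fingers; the grasp point (between the pads) lies 19 mm behind it; z points along the fingers, y is the direction in which the jaws open and shut (so a half turn about z gives the same grasp; the last joint's range is limited). The gripper opens to 85 mm and grips with 20 to 120 N. Pads are 22 mm wide; open, the fingers measure 114 mm over their backs; the gripper's body (76 mm by 85 mm) begins 54 mm behind the grasp point. The pads swing forward as they close: fully open they stand 13 mm farther back than shut.
Start: joints at [-88.012, 9.076, 91.501, -0, 79.423, -12.038], TCP at [0.139, -0.558, 0.231] pointing down, gripper open.
Joint ranges: [-166.64, 166.64], [-54.1, 131.32], [10.49, 154.53], [-73.88, 253.88], [9.74, 151.15], [-171.62, 171.62]. Speed limits (degrees/s): [147.25, 147.25, 180, 180, 180, 180].

### API

Orientations are given as a 3x3 rotation matrix whose columns are the frame's x, y, z axes.
In Python, from station import r, viewer gives the robot as it stands.
- The arm moves only by the shell command python3 -m pendant 'ROWS' [OPENING] [FORCE]. ROWS is text: rows parted by semicolons, each of 4 numbers parted by spaces: the shift along the world's x, y, z in mm, then the turn about the world's z in rad. In form: tx ty tz yaw; .... A call has 1 to 20 rows; each row shifts and turns the commanded pose from where the row before left it; what a row does not reach is not made up. A row lasts 1/8 s, in which the tool goes at most 62.5 mm and 10.7 degrees, less where a joint would pass 70% of its speed; a pose out of reach is approached as far as the arm can. A call with a gripper value outside its range is refused whole. OPENING is the finger opening in mm, from 0 to 85.4, set as the call begins (- or left out, the last holds). The fingers move at their own pace and stop on an object; FORCE is the grip in N (left out, the last holds). Time passes only in rows, so rows that do not move let the fingers close. It gives the time, the measured TCP pose, the force and the opening at its end, in the units of the state.
- r.get_state(): the state, without advancing time (a new reading comes with each control period).
- viewer.snapshot(name): name is "side" or "top"; returns (picture, depth): 400x640x3 uint8, red, green, blue; 400x640 float32, m along the optical axis (not along the pixel's ray), 0 where there is no reading.
- viewer.camera_params(name): a dict with "mtx" (3x3 intrinsics, pixels), "extrinsics" (4x4, takes a point from world to camera coordinates). Camera axes: x right, y down, z forward; pixel columns grow to the right and rows downward; lengths in m; the calibration is good to about 2 mm. A picture is of the moment at which its call begins. camera_params takes no time and is no camera call.
- r.job_done(): hands the job in, once; it reports no verdict.
Trained networks look in the newest picture that a camera, given by its name, has taken for a name from the list of things; names that differ only in an ending like _2 or _b are one class to them, and where a whole thing is asked for, a point or a joint stands for the part that bears it (a point fixed in the world has none). Each returns a list of dicts, best first, with "score" (0 to 1); they miss things now and then, are a little off and sometimes report something else, mostly with a low value. They report only what shows in the picture. A call takes as long as a camera call. They do not tell look-alikes from the thing itself.
- viewer.recognise(camera, target): "box" ([left, top, right, bottom] in pixels, round what is visible of it).
- viewer.landmark_of(camera, target): "centre" ([column, row] in pixels: a listed point, or the origin of a listed thing).
The state is a dict: "clock": time; "joint_pos": joint angles; "joint_vel": joint speeds; "effort": joint torques, N m; "ee_pos": TCP position; "tcp_rot": TCP orientation; "wrist_force": force on the tool from outside, world axes, zero at the start; "moment": the same for the moment, N m; "grip_width": finger opening in m.
Only numpy, scipy, OpenCV 4.12 (cv2) and the standard library are available. Lean on these libraries where they do the work, as an engineer would, in place of code of your own. Each camera call takes 0.05 s, during which the arm holds its last target. There are 200 camera calls.

## Working session

There is one attempt and no reset: what is moved stays moved. The work goes in short steps, Python scripts to look and compute and a shell command to move; the robot and the scene stay as the last step left them, time stands still between calls to the robot, and variables do not carry over. Pictures are saved under pics/ and viewed, on a budget of 10 in all, crops included, one or two more only if the job needs it, and the job is handed in when it is done.

```bash
mkdir -p pics; cat > h.py <<'E'
import numpy as np, cv2
from station import r, viewer
def cam(n):
    p=viewer.camera_params(n); return np.array(p["mtx"]),np.array(p["extrinsics"])
def at_z(n,uv,z):
    K,E=cam(n); R,t=E[:3,:3],E[:3,3]
    d=R.T@np.linalg.inv(K)@np.array([uv[0],uv[1],1.]); c=-R.T@t
    return c+d*(z-c[2])/d[2]
def proj(n,P):
    K,E=cam(n); q=K@(E[:3,:3]@np.array(P)+E[:3,3]); return q[:2]/q[2]
def cloud(n,D):
    K,E=cam(n); v,u=np.mgrid[:400,:640]
    c=np.stack([(u-K[0,2])/K[0,0]*D,(v-K[1,2])/K[1,1]*D,D],-1)
    return (c-E[:3,3])@E[:3,:3]
E
python3 - <<'E'
from h import *
for n in("top","side"):
    im,D=viewer.snapshot(n); cv2.imwrite(f"pics/{n}0.png",im[...,::-1]); np.save(f"{n}0.npy",D); cv2.imwrite(f"{n}0raw.png",im[...,::-1])
    K,E=cam(n); print(n,(-E[:3,:3].T@E[:3,3]).round(3))
    for t,z in(("fixture",0),("index_nominal",.045),("swing_hole",.069),("swing_handle",.097),("stand",0),("lock_pin",.06),("slim_pin",.06)):
        for d in viewer.landmark_of(n,t)[:3]: print(t,round(d["score"],2),np.round(d["centre"]),at_z(n,d["centre"],z).round(4))
print(r.get_state())
E
```

```text
top [ 0.389 -0.073  1.08 ]
fixture 0.92 [251. 158.] [0.612  0.0688 0.    ]
fixture 0.5 [307. 105.] [ 0.7511 -0.0755  0.    ]
index_nominal 0.65 [289. 152.] [ 0.6176 -0.0306  0.045 ]
swing_hole 0.7 [280. 133.] [ 0.659  -0.0082  0.069 ]
stand 0.87 [410. 175.] [ 0.5631 -0.3365  0.    ]
lock_pin 0.59 [449. 220.] [ 0.4438 -0.4115  0.06  ]
lock_pin 0.46 [381. 205.] [ 0.4815 -0.2499  0.06  ]
lock_pin 0.44 [416. 188.] [ 0.5229 -0.336   0.06  ]
slim_pin 0.44 [421. 161.] [ 0.5884 -0.3501  0.06  ]
side [ 0.409 -0.729  0.8  ]
fixture 0.55 [348. 167.] [0.6038 0.0733 0.    ]
index_nominal 0.7 [366. 180.] [ 0.6286 -0.0229  0.045 ]
index_nominal 0.4 [418. 202.] [ 0.7352 -0.1113  0.045 ]
swing_hole 0.94 [375. 171.] [ 0.6509 -0.017   0.069 ]
swing_handle 0.86 [334. 130.] [0.57   0.1187 0.097 ]
stand 0.86 [361. 308.] [ 0.5528 -0.3364  0.    ]
stand 0.64 [343. 291.] [ 0.5225 -0.2924  0.    ]
lock_pin 0.84 [313. 344.] [ 0.4425 -0.4213  0.06  ]
lock_pin 0.7 [344. 293.] [ 0.5155 -0.3287  0.06  ]
lock_pin 0.64 [316. 260.] [ 0.4728 -0.2473  0.06  ]
slim_pin 0.73 [388. 293.] [ 0.5998 -0.3424  0.06  ]
{'clock': 0.8, 'joint_pos': array([-8.80107774e+01,  9.07425399e+00,  9.15014465e+01, -7.50964223e-04,
        7.94235206e+01, -1.20385391e+01]), 'joint_vel': array([-0.03909572,  0.05998112,  0.01802988, -0.0095002 , -0.01423149,
       -0.10187989]), 'effort': array([-9.88886895e-04, -3.95982563e+01, -3.31683040e+01, -2.48481874e-04,
        3.60995991e-04, -9.00670813e-06]), 'ee_pos': array([ 0.13934362, -0.55784317,  0.2313121 ]), 'tcp_rot': array([[ 9.70177810e-01,  2.42394342e-01, -1.24044936e-05],
       [ 2.42394342e-01, -9.70177810e-01, -1.40329707e-05],
       [-1.54360772e-05,  1.06076977e-05, -1.00000000e+00]]), 'wrist_force': array([-0.65444538,  0.01189862,  0.25593305]), 'moment': array([ 0.0339805 ,  0.00590076, -0.00029643]), 'grip_width': 0.08572498294901079}
```

View pics/top0.png

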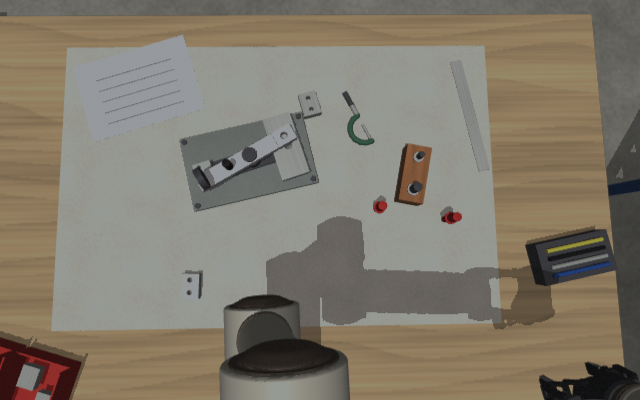

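View pics/side0.png

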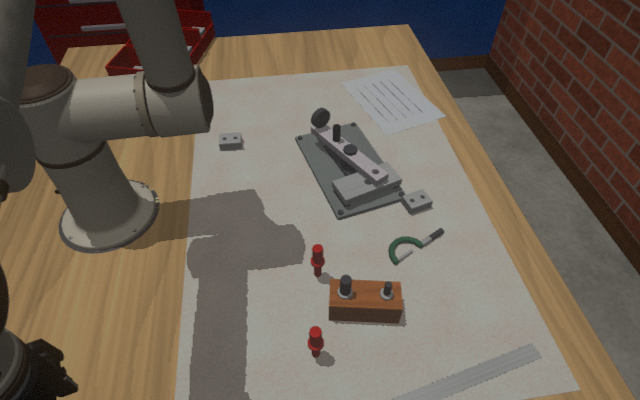

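The top view shows red pins at (380,206) and (452,217), which are look-alikes. The stand holds a thick pin at (416,188) and a slim one at (420,156). The thick dark one at (416,188) top / (345,288) side fits the lock pin, and I'll confirm that in a crop while measuring from depth.

```bash
python3 - <<'E'
from h import *
a=cv2.imread("side0raw.png"); b=cv2.imread("top0raw.png")
c1=cv2.resize(a[250:350,300:420],(480,400),interpolation=3); c2=cv2.resize(b[95:215,175:325],(500,400),interpolation=3)
cv2.imwrite("pics/crop1.png",cv2.resize(np.hstack([c1[:,:],c2]),(784,320)))
for n in("top","side"):
    P=cloud(n,np.load(n+"0.npy")); x,y,z=P[...,0],P[...,1],P[...,2]
    fx=(x>.42)&(x<.8)&(y>-.12)&(y<.25)
    st=(x>.44)&(x<.66)&(y>-.40)&(y<-.28)
    def rect(m,name):
        k=cv2.connectedComponentsWithStats(m.astype(np.uint8))
        i=1+np.argmax(k[2][1:,4]); q=P[k[1]==i]
        rr=cv2.minAreaRect(q[:,:2].astype(np.float32)*1000); print(n,name,len(q),np.round(rr[0],1),np.round(rr[1],1),round(rr[2],1),'z',np.median(q[:,2]).round(4))
        return q
    rect(fx&(z>.006)&(z<.018),"base"); rect(fx&(z>.063)&(z<.075),"arm"); rect(fx&(z>.039)&(z<.049),"index")
    rect(fx&(z>.085)&(z<.135),"high")
    rect(st&(z>.055)&(z<.0635),"standtop")
    for lo,hi in((.072,.085),(.085,.1),(.1,.12)):
        m=st&(z>lo)&(z<hi); k=cv2.connectedComponentsWithStats(m.astype(np.uint8))
        for i in range(1,k[0]):
            q=P[k[1]==i]
            if len(q)>4: print(n,"pin",lo,hi,len(q),q.mean(0).round(4),q.min(0).round(4),q.max(0).round(4))
E
```

```text
top base 5562 [609.6  52.9] [193.5 364.8] 12.4 z 0.0134
top arm 1364 [607.7  63. ] [ 41.3 236. ] 30.0 z 0.0702
top index 1206 [634.6 -20.7] [160.4  70. ] 18.0 z 0.0461
top high 222 [544.4 170.1] [52.3 17.7] 29.3 z 0.1215
top standtop 1066 [ 560.1 -334.9] [ 60.9 141. ] 78.8 z 0.0609
top pin 0.072 0.085 11 [ 0.596  -0.3382  0.0788] [ 0.5918 -0.3433  0.0723] [ 0.6014 -0.3358  0.0843]
top pin 0.072 0.085 13 [ 0.515  -0.3214  0.0784] [ 0.51   -0.3321  0.073 ] [ 0.525  -0.3161  0.0829]
top pin 0.085 0.1 16 [ 0.5956 -0.3397  0.0952] [ 0.5914 -0.348   0.0877] [ 0.6026 -0.3354  0.0998]
top pin 0.085 0.1 15 [ 0.5175 -0.3193  0.0925] [ 0.5104 -0.3261  0.0854] [ 0.5285 -0.3164  0.0981]
top pin 0.1 0.12 20 [ 0.5988 -0.3422  0.1021] [ 0.5923 -0.3478  0.1001] [ 0.6041 -0.3363  0.107 ]
top pin 0.1 0.12 77 [ 0.5199 -0.3256  0.1101] [ 0.5099 -0.3366  0.1006] [ 0.5302 -0.3156  0.1143]
side base 2588 [572.4  11.2] [186.5 427.8] 39.3 z 0.0122
side arm 957 [599.3  71.8] [ 43.4 260. ] 30.1 z 0.0689
side index 1046 [631.7 -22.1] [162.6  73.3] 18.0 z 0.0452
side high 258 [542.4 168.5] [55.3 19.1] 31.0 z 0.1093
side standtop 1661 [ 556.9 -335.5] [ 63.4 140. ] 78.7 z 0.06
side pin 0.072 0.085 36 [ 0.5152 -0.3355  0.0789] [ 0.5069 -0.3389  0.0732] [ 0.5259 -0.3286  0.0848]
side pin 0.072 0.085 23 [ 0.5933 -0.3484  0.0793] [ 0.5887 -0.3514  0.0726] [ 0.6001 -0.341   0.0844]
side pin 0.085 0.1 44 [ 0.5153 -0.3356  0.0925] [ 0.5066 -0.3402  0.086 ] [ 0.5267 -0.3264  0.0999]
side pin 0.085 0.1 46 [ 0.5945 -0.3471  0.0942] [ 0.5888 -0.3509  0.086 ] [ 0.6029 -0.3411  0.1   ]
side pin 0.1 0.12 119 [ 0.517  -0.3304  0.1086] [ 0.5074 -0.3399  0.1003] [ 0.5276 -0.3183  0.1128]
side pin 0.1 0.12 16 [ 0.5959 -0.3425  0.1011] [ 0.5907 -0.3465  0.1001] [ 0.6009 -0.3383  0.1027]
```

View pics/crop1.png

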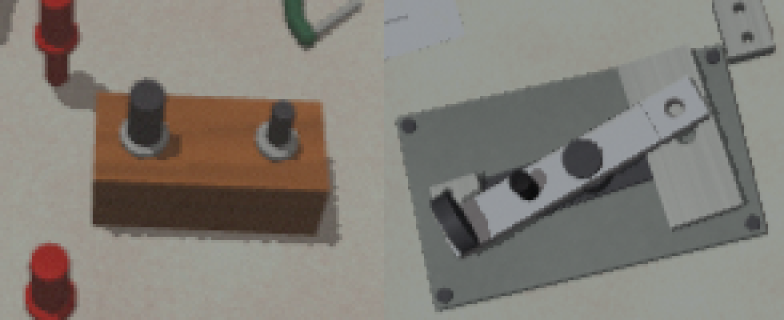

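The crop confirms the thick dark pin, left in the stand (side 345,288), as the lock pin. The slim pin is on the right, and the two red pins stand loose on the bench. The depth data put the lock pin at about (0.519, -0.328), with its top at 0.110.

Next I'll refine the fixture geometry while I approach the pin.

```bash
python3 - <<'E'
from h import *
print("hole",at_z("top",(283.4,135.1),.069).round(4),"idx hole visible part",at_z("top",(288.6,145.6),.045).round(4))
b=[at_z("top",(175+(u-384)/2.667,95+v/2.667),.012)[:2] for u,v in((407,125),(712,56),(754,222),(445,295))]
b=np.array(b);print("bolts",b.round(3).tolist(),"ctr",b.mean(0).round(4))
d=[b[0]-b[1],b[3]-b[2]];print("yaw",[np.degrees(np.arctan2(v[1],v[0])).round(2)-90 for v in d])
piv=np.array([.604,.063])
for n in("top","side"):
    P=cloud(n,np.load(n+"0.npy"));z=P[...,2]
    m=(np.hypot(P[...,0]-.604,P[...,1]-.063)<.03)&(z>.073);q=P[m];print(n,"cap",len(q),q.mean(0).round(4),q.max(0).round(4))
    for d in viewer.landmark_of(n,"index_nominal")[:1]+viewer.landmark_of(n,"swing_hole")[:1]: print(d)
E
python3 -m pendant '40 24 0 0;50 30 0 0;50 30 0 0;50 30 0 0;50 30 0 0;50 30 0 0;50 30 0 0;40 26 0 0;0 0 0 0' 55 60
```

```text
hole [ 0.6535 -0.0174  0.069 ] idx hole visible part [ 0.6332 -0.0287  0.045 ]
bolts [[0.653, 0.239], [0.718, -0.052], [0.556, -0.09], [0.49, 0.2]] ctr [0.6044 0.074 ]
yaw [np.float64(12.689999999999998), np.float64(12.86)]
top cap 193 [0.6061 0.0646 0.0778] [0.6235 0.0885 0.0827]
{'centre': [289.4, 151.8], 'score': 0.65}
{'centre': [279.6, 132.9], 'score': 0.7}
side cap 120 [0.604  0.0628 0.0766] [0.6219 0.0827 0.0801]
{'centre': [366.0, 180.2], 'score': 0.7}
{'centre': [375.2, 170.7], 'score': 0.94}
clock: 2.12
ee_pos: [0.5215, -0.3256, 0.2311]
tcp_rot: [[0.969, 0.247, 0.0], [0.247, -0.969, 0.0], [0.0, -0.0, -1.0]]
wrist_force: [-0.3, 0.3, -0.0]
grip_width: 0.0555
```

```bash
python3 -m pendant '-2.5 -2.4 -20 0;0 0 -40 0;0 0 -40 0;0 0 -30 0;0 0 -26 0;0 0 0 0' 50 60; python3 -m pendant '0 0 0 0;0 0 0 0;0 0 0 0;0 0 0 0;0 0 0 0' 15 60; python3 - <<'E'
from h import *
im,D=viewer.snapshot("side"); cv2.imwrite("pics/g.png",cv2.resize(im[200:340,270:440,::-1],(680,560)))
E
```

```text
clock: 2.88
ee_pos: [0.5134, -0.3294, 0.0716]
tcp_rot: [[0.971, 0.24, -0.005], [0.24, -0.971, 0.005], [-0.004, -0.006, -1.0]]
wrist_force: [-0.5, 1.0, 1.3]
grip_width: 0.0498
clock: 3.5
ee_pos: [0.517, -0.3304, 0.0768]
tcp_rot: [[0.97, 0.243, 0.0], [0.243, -0.97, -0.001], [0.0, 0.001, -1.0]]
wrist_force: [-2.8, 3.7, 7.4]
grip_width: 0.0206
```

View pics/g.png

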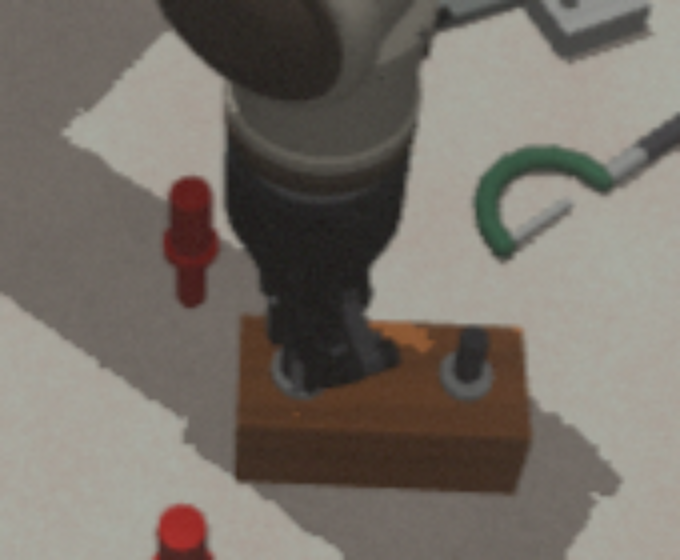

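Gripped (about 20.6 mm reading), and the slim pin is undisturbed. Lifting and carrying it over the arm's tail hole at about (0.652, -0.018).

```bash
python3 -m pendant '0 0 15 0;0 0 25 0;0 0 40 0;0 0 40 0;0 0 0 0'; python3 -m pendant '10 25 0 0;20 46 0 0;20 46 0 0;20 46 0 0;20 46 0 0;20 46 0 0;15 36 0 0;8 18 0 0;0 0 0 0;0 0 0 0'; python3 - <<'E'
from h import *
for n in("side","top"):
    im,D=viewer.snapshot(n); cv2.imwrite(f"{n}1raw.png",im[...,::-1])
    for t in ("lock_pin","swing_hole"):
        print(n,[(round(d["score"],2),d["centre"]) for d in viewer.landmark_of(n,t)[:3]])
    p=r.get_state()["ee_pos"]; print(proj(n,p),proj(n,p-[0,0,.015]),proj(n,p-[0,0,.069]))
    if n=="side": cv2.imwrite("pics/s1.png",cv2.resize(im[60:220,280:450,::-1],(680,640))[:600])
E
```

```text
clock: 4.18
ee_pos: [0.5192, -0.3325, 0.2009]
tcp_rot: [[0.97, 0.242, 0.008], [0.242, -0.97, -0.007], [0.006, 0.009, -1.0]]
wrist_force: [0.9, -0.7, -1.5]
grip_width: 0.0203
clock: 5.42
ee_pos: [0.6494, -0.0227, 0.1949]
tcp_rot: [[0.97, 0.241, -0.001], [0.241, -0.97, -0.001], [-0.001, 0.0, -1.0]]
wrist_force: [0.7, -0.1, -1.2]
grip_width: 0.0204
side [(0.88, [314.4, 339.7]), (0.66, [318.1, 261.2]), (0.45, [379.4, 138.8])]
side [(0.85, [371.4, 172.7]), (0.35, [405.2, 255.2])]
[380.70133888 131.95558463] [379.99009869 137.17383555] [377.56178691 154.98995488]
top [(0.57, [450.9, 218.6]), (0.56, [381.0, 205.9])]
top [(0.63, [280.5, 133.7])]
[282.22880824 121.60634139] [282.64147225 123.60182846] [284.02279538 130.28138453]
```

View pics/s1.png

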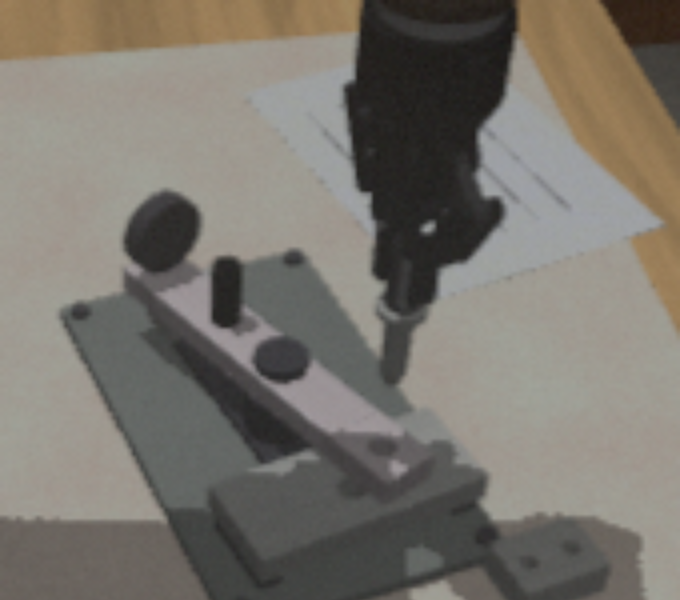

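Pin upright, collar at (380,140), tip (378,155) and arm hole (376,171.5) in the side image. All agree with the projection, so I'll go in slowly.

```bash
python3 -m pendant '2.5 4.5 -20 0;0 0 -20 0;0 0 -12 0;0 0 0 0;0 0 -4 0;0 0 -4 0;0 0 -3 0;0 0 0 0'; python3 - <<'E'
from h import *
im,D=viewer.snapshot("side"); cv2.imwrite("pics/s2.png",cv2.resize(im[110:210,310:430,::-1],(720,600)))
s=r.get_state();print(s["ee_pos"],s["wrist_force"])
E
```

```text
clock: 6.72
ee_pos: [0.6525, -0.017, 0.1324]
tcp_rot: [[0.97, 0.242, 0.001], [0.242, -0.97, -0.001], [0.0, 0.001, -1.0]]
wrist_force: [0.9, -0.7, -1.1]
grip_width: 0.0203
[ 0.65250239 -0.01700661  0.13242459] [ 0.10699229 -1.12167239 -2.57998532]
```

View pics/s2.png

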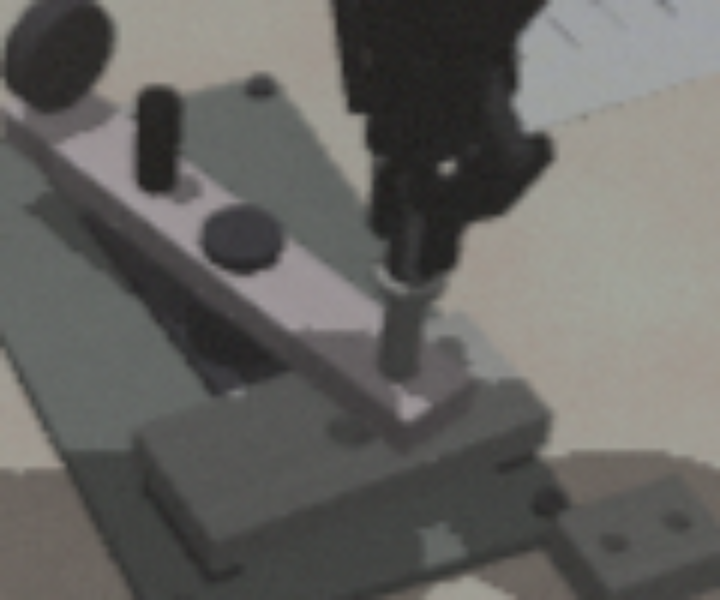

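The pin tip is in the arm's hole, and the index hole shows at about (368,181). Lowering to feel the plate.

```bash
python3 -c "
from h import *
p=at_z('side',(368.3,181.3),.045);d=p[:2]-[.6045,.0633];print(p,np.hypot(*d),np.degrees(np.arctan2(d[1],d[0]))+90)"
python3 -m pendant '0 0 -4 0;0 0 -4 0;0 0 -4 0;0 0 -2 0;0 0 0 0;0 0 0 0'
```

```text
[ 0.63336928 -0.02746081  0.045     ] 0.09524159130403981 17.644871560222242
clock: 7.52
ee_pos: [0.6528, -0.0172, 0.1183]
tcp_rot: [[0.97, 0.242, 0.001], [0.242, -0.97, -0.001], [0.001, 0.001, -1.0]]
wrist_force: [4.4, -4.6, -1.4]
grip_width: 0.0202
```

```bash
python3 -m pendant '0 -1.1 0 0;-2.5 -1.5 0 0;-2.6 -1.5 0 0;-2.3 -1.1 0 0;-2.3 -1.1 0 0;-2.3 -1 0 0;-2.3 -0.9 0 0;-2.3 -0.9 0 0;0 0 0 0;0 0 0 0'
```

```text
clock: 8.78
ee_pos: [0.6355, -0.026, 0.1182]
tcp_rot: [[0.97, 0.242, -0.001], [0.242, -0.97, -0.0], [-0.001, 0.0, -1.0]]
wrist_force: [1.6, -4.3, -2.2]
grip_width: 0.0209
```

```bash
python3 -m pendant '-1 -1 0 0;-1 -0.4 0 0;0 0 -2 0;0 0 -2 0;0 0 -2 0;0 0 -2 0;0 0 0 0;0 0 0 0'
```

```text
clock: 9.78
ee_pos: [0.6334, -0.027, 0.11]
tcp_rot: [[0.97, 0.242, -0.001], [0.242, -0.97, 0.0], [-0.001, -0.001, -1.0]]
wrist_force: [-0.1, -0.3, -2.6]
grip_width: 0.0204
```

No vertical force at 4 mm below plate level: the tip is in the index hole. Continuing by feel.

```bash
python3 -m pendant '0 0 -2 0;0 0 -2 0;0 0 -1 0;0 0 0 0;0 0 0 0'
```

```text
clock: 10.4
ee_pos: [0.6335, -0.0272, 0.1051]
tcp_rot: [[0.97, 0.242, -0.001], [0.242, -0.97, 0.0], [-0.001, -0.0, -1.0]]
wrist_force: [0.0, -1.5, -2.4]
grip_width: 0.0204
```

```bash
python3 -m pendant '0 -0.3 -2 0;0 0 -2 0;0 0 -2 0;0 0 -2 0;0 0 0 0;0 0 0 0'
```

```text
clock: 11.15
ee_pos: [0.6336, -0.0275, 0.097]
tcp_rot: [[0.97, 0.242, -0.0], [0.242, -0.97, 0.0], [-0.0, -0.0, -1.0]]
wrist_force: [-1.1, 0.8, -2.9]
grip_width: 0.0207
```

```bash
python3 -m pendant '0 0 -3 0;0 0 -3 0;0 0 -3 0;0 0 -1 0;0 0 0 0;0 0 0 0'; python3 -m pendant '0 0 -1 0;0 0 -1 0;0 0 -1 0;0 0 -0.5 0;0 0 0 0'
```

```text
clock: 11.9
ee_pos: [0.6336, -0.0275, 0.087]
tcp_rot: [[0.97, 0.242, -0.0], [0.242, -0.97, 0.0], [-0.0, -0.0, -1.0]]
wrist_force: [-1.3, -0.1, -2.3]
grip_width: 0.0204
clock: 12.52
ee_pos: [0.6341, -0.0275, 0.0858]
tcp_rot: [[0.97, 0.243, 0.001], [0.243, -0.97, -0.0], [0.0, 0.0, -1.0]]
wrist_force: [-7.4, 1.1, 9.3]
grip_width: 0.0205
```

Contact at TCP z 0.0858 matches the collar being seated (0.069 + 0.0168 grasp offset). Releasing and backing off.

```bash
python3 -m pendant '0 0 1.5 0;0 0 0 0'; python3 -m pendant '0 0 0 0;0 0 0 0;0 0 0 0;0 0 0 0' 50; python3 -m pendant '0 0 15 0;0 0 30 0;0 0 40 0;0 0 40 0;-30 -40 10 0;-30 -45 0 0;-30 -45 0 0;-30 -45 0 0;0 0 0 0'; python3 - <<'E'
from h import *
im,D=viewer.snapshot("side"); im2,D2=viewer.snapshot("top")
a=cv2.resize(im[90:220,280:430,::-1],(450,390)); b=cv2.resize(im2[90:220,175:325,::-1],(450,390))
cv2.imwrite("pics/end.png",cv2.resize(np.hstack([a,b]),(800,347)))
for n,d in(("side",D),("top",D2)):
    P=cloud(n,d);m=(np.hypot(P[...,0]-.6335,P[...,1]+.0275)<.016)&(P[...,2]>.072);q=P[m];h=q[q[:,2]>q[:,2].max()-.004]
    print(n,q[:,2].max(),h.mean(0).round(4)); print([(x["score"],x["centre"],at_z(n,x["centre"],.069).round(4)) for x in viewer.landmark_of(n,"lock_pin")[:3]])
E
```

```text
clock: 12.78
ee_pos: [0.6339, -0.0276, 0.0858]
tcp_rot: [[0.97, 0.242, 0.0], [0.242, -0.97, -0.0], [0.0, 0.0, -1.0]]
wrist_force: [-3.9, 0.0, 4.0]
grip_width: 0.0207
clock: 13.28
ee_pos: [0.6339, -0.0275, 0.0853]
tcp_rot: [[0.97, 0.242, 0.0], [0.242, -0.97, 0.0], [0.0, 0.0, -1.0]]
wrist_force: [-0.7, 0.5, -0.7]
grip_width: 0.0502
clock: 14.4
ee_pos: [0.5125, -0.2055, 0.2217]
tcp_rot: [[0.971, 0.238, 0.001], [0.238, -0.971, -0.002], [0.001, 0.002, -1.0]]
wrist_force: [0.6, -0.0, -0.7]
grip_width: 0.0501
side 0.1222172014310573 [ 0.6337 -0.0274  0.1198]
[(0.7, [365.9, 175.5], array([ 0.6248, -0.0299,  0.069 ])), (0.66, [319.0, 261.8], array([ 0.477 , -0.2571,  0.069 ])), (0.65, [315.5, 340.4], array([ 0.4473, -0.4186,  0.069 ]))]
top 0.12358917756962762 [ 0.6364 -0.0246  0.121 ]
[(0.69, [448.7, 222.6], array([ 0.4376, -0.4085,  0.069 ])), (0.61, [379.0, 207.7], array([ 0.475 , -0.2436,  0.069 ])), (0.59, [290.8, 143.6], array([ 0.6324, -0.0351,  0.069 ]))]
```

View pics/end.png

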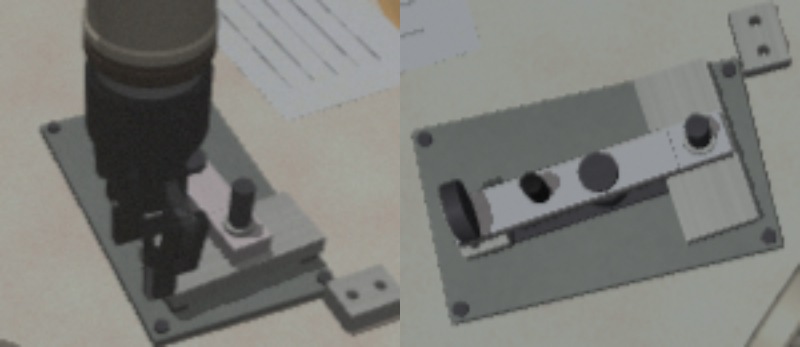

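The pin stands upright on the arm's tail at (241,210) in the left panel. Its collar is down, and its top is at 0.120 m against 0.119 expected when home. The right panel shows the indicator over the clamped block.

```bash
python3 -c "
from h import *
r.job_done()"
```

```text
the job is handed in; nothing more can be done
```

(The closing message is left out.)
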